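# Put the full spray can in the tray

### The job

Two identical spray cans stand on the bare boards of the bench in front of the small square steel tray: one is full, the other is spent, and only their weight tells which. Find out which is the full (heavier) one by lifting, and stand it upright in the tray; leave the spent one standing upright on the bench, outside the tray, and do not tip either can over.

Things in the scene. Friction and masses are not known exactly. Their poses are not given: they have to be found in the camera images.
- can_a: one of the two identical spray cans: upright, round, 53 mm across, 208 mm tall with its cap (the straight body reaches up to 160 mm). Origin: centre of its underside; z up along the can. The full can weighs about 0.48 kg, the spent one about 0.10 kg (within 10 %); neither name, place nor looks tell which is full
- can_b: the other spray can, same shape and size, same origin and axes, 0.12 to 0.27 m to the left or right of the first. Not to be taken for one of them: the shorter bottle (172 mm tall) nearby, and the cans and bottles far back on the grey board at the right
- tray: small open square tray of dark sheet steel, fixed to the bench: 130 x 130 mm outside, 30 mm high, walls 5 mm, inside floor 120 x 120 mm, 5 mm above the bench. Origin: centre of its underside on the bench; x and y along its sides, z up
Things that resemble listed ones, but are neither listed nor needed, are in the scene too. What is shaped like the can_b but blue is not meant. Leave any red look-alike of the can_a alone.

How it is judged:
At the end, for the whole second after the job is handed in: one can, the full one (it bears on the tray with more than 2.5 N), stands upright (within 7 degrees) and at rest on the tray's floor, inside its walls; the other stands upright (within 7 degrees) and at rest on the bench, outside the tray (((horizontal distance between can_a and tray below 0.05 m and height (world z) of can_a between 0.001 and 0.012 m and contact force between can_a and tray above 2.5 N and horizontal distance between can_b and tray above 0.085 m and height (world z) of can_b between -0.008 and 0.008 m) or (horizontal distance between can_b and tray below 0.05 m and height (world z) of can_b between 0.001 and 0.012 m and contact force between can_b and tray above 2.5 N and horizontal distance between can_a and tray above 0.085 m and height (world z) of can_a between -0.008 and 0.008 m)) and angle between each of can_a, can_b's own z axis and vertical below 0.12 rad and linear speed of each of can_a, can_b below 0.02 m/s); the robot touches nothing.
It fails at once if a can is tipped over (leans more than 35 degrees) (angle between any of can_a, can_b's own z axis and vertical above 0.61 rad).
It also fails if it takes over 54 s, if anything falls off the work surface, if the arm or the gripper's body presses on something with over 40 N, if the wrist force passes 120 N, or if a joint passes its speed limit or range.

### The arm

A 6-joint arm with a two-finger parallel gripper is mounted at the origin on a cart in front of the work surface, level with it; the furniture and walls round the work are solid. World frame = base frame: x ahead of the robot, y to its left, z up, the work surface at z = 0. Lengths are in m, angles in rad, forces in N, time in s.
With the tool pointing down it reaches from about 0.25 to 0.775 m from the base axis. Payload 4 kg.
Tool frame: the origin (TCP) lies between the finger pads; the fingertips stand 14 mm ahead of it and the grasp point (between the pads) lies 5 mm behind it; z points along the fingers, y is the line along which they close (so a half turn about z gives the same grasp; the last joint's range is limited). The gripper opens to 94 mm and grips with 3 to 60 N. Pads are 16 mm wide; open, the fingers measure 119 mm over their backs; the gripper's body (75 mm by 177 mm) begins 78 mm behind the grasp point.
Start: joints at [1.048, 0.087, 1.371, -0, 1.684, -0.103], TCP at [0.224, 0.502, 0.22] pointing down, gripper open.
Joint ranges: [-3.1, 3.1], [-0.76, 2.03], [0.27, 2.55], [-1.08, 4.22], [0.17, 2.65], [-2.57, 2.57]. Speed limits (rad/s): [2.79, 2.79, 3.14, 3.14, 3.14, 3.14].

### API

Orientations are given as [roll, pitch, yaw] about the fixed x, y, z axes, in that order (R = Rz(yaw) Ry(pitch) Rx(roll)).
In Python, from bench import robot, snapshot gives the robot as it stands.
- The arm moves only by the tool carry_out, never from a script. Its argument "motion" is text: rows parted by semicolons, each of 4 numbers parted by spaces: the shift along the tool's x, y, z each as a share of 0.15 m, from -1 to 1, then the turn about the tool's z as a share of 180 degrees, from -1 to 1. A call has exactly 8 rows; each row is the pose to reach, as a shift and turn from the pose commanded when the call began, along the tool's axes at that moment, turning the shorter way round; what a row does not reach only later rows make up. A row lasts 1/10 s, in which the tool goes at most 50 mm and 8.59 degrees, less where a joint would pass 70% of its speed; a pose out of reach is approached as far as the arm can. A call with a number of a shift or a turn outside -1 to 1 is refused whole. A call with a gripper value outside its range is refused whole. "grip" is the opening, from -1 (shut) to 1 (fully open), set as the call begins (left out, the last holds). The fingers move at their own pace and stop on an object; the grip force is fixed at half the most. Time passes only in rows, so rows that repeat a pose let the fingers close, or fill a call up. It gives the time, the measured TCP pose, the force, the opening and the grip force at its end, in the units of the state.
- robot.get_obs(): the state, without advancing time (a new reading comes with each control period).
- snapshot(name): name is "side" or "top"; returns a dict with "image" (384x512x3 uint8, red, green, blue), "fx", "fy", "cx", "cy" (pixels), "distortion" ([k1, k2, p1, p2, k3] as OpenCV has them; the pictures are not rectified), "pose" (4x4, takes a point from camera to world coordinates). Camera axes: x right, y up, looking along -z (the intrinsics and any distortion apply to the point x, -y, -z); pixel columns grow to the right and rows downward; lengths in m; the calibration is good to about 2 mm. A picture is of the moment at which its call begins. There is no depth.
- robot.close_job(): hands the job in; it is judged then, once.
The state is a dict: "time": time; "joint_positions": joint angles; "qvel": joint speeds; "joint_torque": joint torques, N m; "tool_pos": TCP position; "ee_rot": TCP orientation; "wrist_force": force on the tool from outside, world axes, zero at the start; "wrist_torque": the same for the moment, N m; "width": finger opening in m; "finger_force": force on a finger pad.
Only numpy, scipy, OpenCV 4.12 (cv2) and the standard library are available. Lean on these libraries where they do the work, as an engineer would, in place of code of your own. Each camera call takes 0.05 s, during which the arm holds its last target. There are 200 camera calls.

## Working session

There is one attempt and no reset: what is moved stays moved. The work goes in short steps, Python scripts to look and compute and a tool call to move; the robot and the scene stay as the last step left them, time stands still between calls to the robot, and variables do not carry over. Pictures are saved under pics/ and viewed, at most 10 in all, crops included, and the job is handed in when it is done.

Besides the shell and the picture viewer there is one more tool, called after "Call:" as name(argument=value, ...) on one line, values as JSON. carry_out: Moves the arm, as the interface text tells. Shift numbers are shares of 0.15 m and turn numbers shares of 180 degrees, none past 1 either way. Its arguments: {"type":"object","properties":{"motion":{"type":"string"},"grip":{"type":"number"}},"required":["motion"]}

```bash
mkdir -p pics
cat > h.py <<'E'
import numpy as np, cv2, pickle
def load(n): return pickle.load(open(f'pics/{n}.pkl','rb'))
def ray(s,u,v):
    K=np.array([[s['fx'],0,s['cx']],[0,s['fy'],s['cy']],[0,0,1.]])
    p=cv2.undistortPoints(np.array([[[u,v]]],float),K,np.array(s['distortion'],float))[0,0]
    T=np.array(s['pose']); return T[:3,3],T[:3,:3]@np.array([p[0],-p[1],-1.])
def atz(s,u,v,z):
    o,d=ray(s,u,v); return o+d*(z-o[2])/d[2]
def proj(s,P):
    K=np.array([[s['fx'],0,s['cx']],[0,s['fy'],s['cy']],[0,0,1.]])
    T=np.array(s['pose']); c=(np.atleast_2d(P)-T[:3,3])@T[:3,:3]; c=c*[1,-1,-1]
    return cv2.projectPoints(c,np.zeros(3),np.zeros(3),K,np.array(s['distortion'],float))[0][:,0]
E
python3 - <<'E'
from bench import robot,snapshot
import pickle,cv2,numpy as np
ims=[]
for n in('top','side'):
    s=snapshot(n); pickle.dump(s,open(f'pics/{n}0.pkl','wb')); 
    cv2.imwrite(f'pics/{n}0.png',cv2.resize(s['image'][:,:,::-1],(784,588),interpolation=cv2.INTER_CUBIC))
    print(n,np.round(s['pose'],3).tolist(),s['fx'],s['cx'],s['cy'],s['distortion'])
o=robot.get_obs();print(o)
E
```

```text
top [[-0.048, 0.936, -0.348, 0.232], [-0.999, -0.043, 0.023, -0.19], [0.007, 0.349, 0.937, 0.818], [0.0, 0.0, 0.0, 1.0]] 426.5027239009542 258.1886169251769 199.94248765063017 [0.00708932 0.         0.         0.         0.        ]
side [[-0.879, 0.247, -0.408, 0.195], [-0.477, -0.435, 0.763, 0.433], [0.011, 0.866, 0.5, 0.474], [0.0, 0.0, 0.0, 1.0]] 375.5718518475307 257.0352675553167 197.10800288038067 [0.03725893 0.         0.         0.         0.        ]
{'time': 0.1, 'joint_positions': array([ 1.04790486e+00,  8.79106909e-02,  1.37205115e+00,  2.26004210e-05,
        1.68362122e+00, -1.03102948e-01]), 'qvel': array([ 0.00106042, -0.00118579, -0.00344115,  0.00189929, -0.00195652,
        0.00154826]), 'joint_torque': array([ 2.27085053e-03, -3.41246760e+01, -3.03303730e+01,  7.18639023e-02,
        3.03343800e-02, -7.62442278e-05]), 'tool_pos': array([0.22393277, 0.50185129, 0.21843139]), 'ee_rot': array([-3.13961512e+00, -2.27196170e-04,  2.72180644e+00]), 'wrist_force': array([-0.66669529, -1.32815335, -0.52840392]), 'wrist_torque': array([-0.05971805,  0.01982409,  0.01902581]), 'finger_force': 0.0, 'width': 0.09425773009495743}
```

View pics/top0.png

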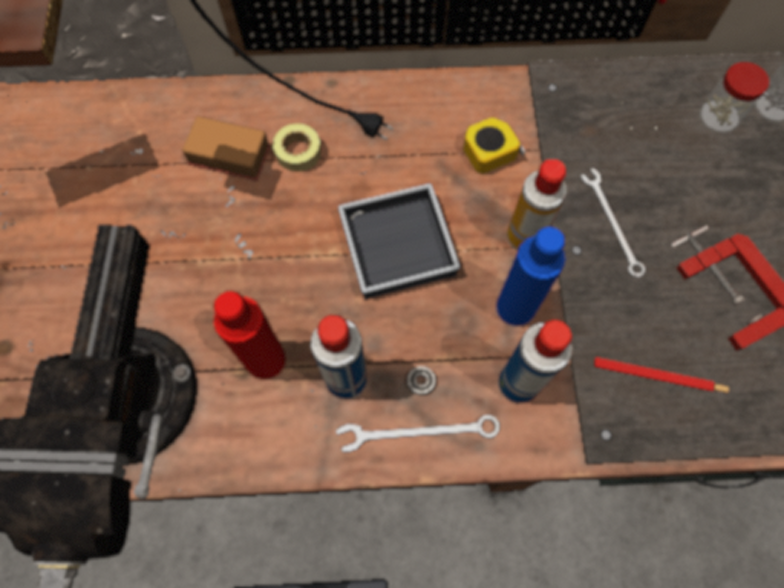

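View pics/side0.png

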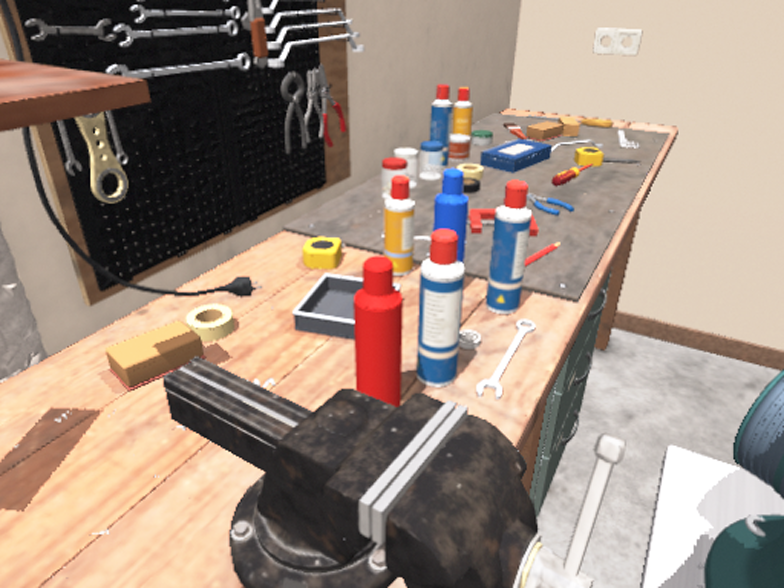

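Top view: there are five can-like things.
- Blue/white cans with red caps, caps at (333,333) and (553,338). These match each other and fit as can_a and can_b.
- All-red can at (232,308): the red look-alike.
- All-blue can at (548,240): the blue look-alike.
- Shorter yellow bottle at (550,175).

The tray is centred near (399,240). I'll measure and confirm with an overlay.

Run:
```python
from h import *
from scipy.optimize import least_squares
k=784/512
t,s=load('top0'),load('side0')
# display pixels: cap-top centre, base centre guesses
obs={'L':[(t,(332,328),.208),(t,(347,384),0.0),(s,(445,236),.208),(s,(437,376),0.)],
     'R':[(t,(556,332),.208),(t,(521,389),0.0),(s,(517,187),.208),(s,(504,303),0.)],
     'red':[(t,(231,302),.208),(t,(267,366),0.0)],'blue':[(t,(549,236),.208),(t,(518,314),0)],'bottle':[(t,(552,170),.172)]}
C={}
for n,l in obs.items():
    for c,p,z in l: print(n,'top' if c is t else 'side',z,atz(c,p[0]/k,p[1]/k,z).round(4))
    f=lambda q:np.concatenate([proj(c,[q[0],q[1],z])[0]*k-p for c,p,z in l])
    r=least_squares(f,[.5,-.1]); C[n]=r.x; print(' fit',r.x.round(4),r.fun.round(1))
# tray top outer corners (display px) at z=.03
cor=[(339,205),(433,185),(459,268),(365,294)]
P=np.array([atz(t,u/k,v/k,.03) for u,v in cor]); print(P.round(4), np.linalg.norm(P-np.roll(P,-1,0),axis=1).round(4), P.mean(0).round(4))
e=P[1]-P[0]; print('tray ang',np.degrees(np.arctan2(e[1],e[0])))
a=np.linspace(0,2*np.pi,40)
outs=[]
for c,x0,y0,w,h in((t,190,190,200,90),(s,220,100,140,160)):
    im=cv2.resize(c['image'][:,:,::-1],None,fx=4,fy=4,interpolation=cv2.INTER_CUBIC)
    for n in('L','R'):
        for z,rr in((0,.0265),(.16,.0265)):
            pts=proj(c,np.c_[C[n][0]+rr*np.cos(a),C[n][1]+rr*np.sin(a),0*a+z])*4
            cv2.polylines(im,[pts.astype(int)],True,(0,255,0),1)
    im=im[y0*4:(y0+h)*4,x0*4:(x0+w)*4]; outs.append(cv2.resize(im,None,fx=400/im.shape[1],fy=400/im.shape[1]))
cv2.imwrite('pics/c1.png',np.vstack(outs)[:600] if 0 else np.hstack([cv2.copyMakeBorder(o,0,600-o.shape[0],0,0,0) for o in outs]))
```

```text
L top 0.208 [ 0.4382 -0.1417  0.208 ]
L top 0.0 [ 0.4322 -0.1433  0.    ]
L side 0.208 [ 0.433  -0.1357  0.208 ]
L side 0.0 [ 0.4356 -0.1437 -0.    ]
 fit [ 0.4356 -0.1421] [ 0.4  2.5 -1.  -2.5  0.2 -2.4 -0.5  0.6]
R top 0.208 [ 0.4239 -0.3615  0.208 ]
R top 0.0 [ 0.4154 -0.365   0.    ]
R side 0.208 [ 0.4153 -0.3448  0.208 ]
R side 0.0 [ 0.422  -0.3768  0.    ]
 fit [ 0.4203 -0.3631] [ 2.   3.4 -2.  -3.7  0.6 -4.2 -1.8  3.9]
red top 0.208 [ 0.4701 -0.0417  0.208 ]
red top 0.0 [ 0.4608 -0.0408  0.    ]
 fit [ 0.4665 -0.0414] [-0.4  3.4  0.5 -4.3]
blue top 0.208 [ 0.5286 -0.3683  0.208 ]
blue top 0 [ 0.5169 -0.3728  0.    ]
 fit [ 0.524 -0.37 ] [ 2.1  3.9 -2.7 -4.9]
bottle top 0.172 [ 0.6295 -0.3932  0.172 ]
 fit [ 0.6295 -0.3932] [0. 0.]
[[ 0.675  -0.1397  0.03  ]
 [ 0.7005 -0.2701  0.03  ]
 [ 0.574  -0.2958  0.03  ]
 [ 0.5429 -0.171   0.03  ]] [0.1328 0.1291 0.1286 0.1357] [ 0.6231 -0.2191  0.03  ]
tray ang -78.92233156488332
```

View pics/c1.png

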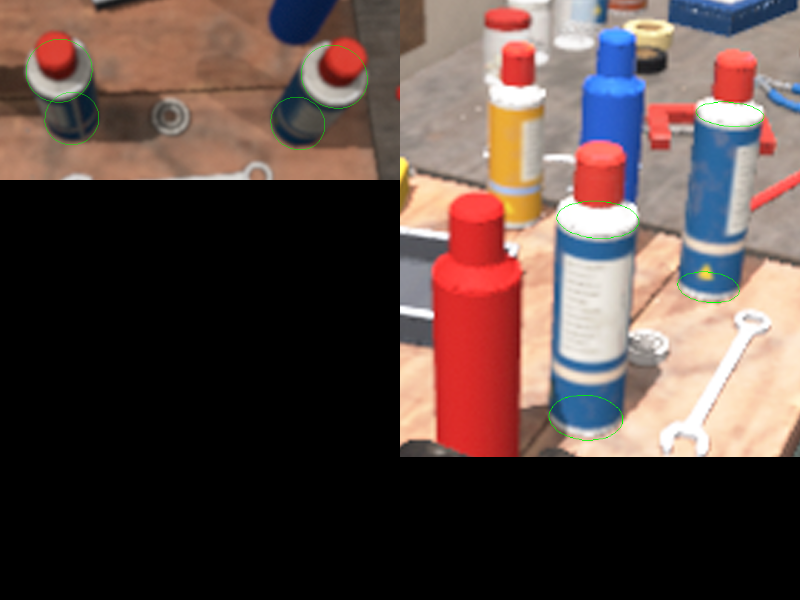

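Both overlays fit the cans' bodies. L is at about (0.436,-0.142) and R at (0.420,-0.363), which is 0.22 m apart. Both have a blue body with a white label and red cap, unlike the all-red and all-blue ones. The tray is at (0.623,-0.219) with sides of about 130 mm, as specified.

```bash
cat >> h.py <<'E'
def plan(p,yaw,steps):
    """steps: (x,y,z,yaw_deg) targets; prints the shares each call needs, with the pose after rounding"""
    p=np.array(p,float)
    for x,y,z,w in steps:
        A=np.array([[np.cos(yaw),np.sin(yaw),0],[np.sin(yaw),-np.cos(yaw),0],[0,0,-1]])
        sh=np.round(A@(np.array([x,y,z])-p)/.15,3); t=round(-(np.radians(w)-yaw)/np.pi,3)
        p=p+A.T@sh*.15; yaw-=t*np.pi; print(sh,t,'->',p.round(4),round(np.degrees(yaw),2),'rows>=',round(max(np.linalg.norm(sh)*3,abs(t)*180/8.59),1))
E
python3 -c "
from h import *
plan([.224,.502,.22],2.7218,[(.26,.47,.34,115),(.30,.36,.34,60),(.345,.21,.34,60),(.39,.04,.34,60),(.4356,-.142,.30,60),(.4356,-.142,.21,60),(.4356,-.142,.14,60)])"
```

```text
[-0.306 -0.097 -0.8  ] 0.227 -> [0.26 0.47 0.34] 115.09 rows>= 4.8
[-0.777 -0.069 -0.   ] 0.306 -> [0.3    0.3601 0.34  ] 60.01 rows>= 6.4
[-0.717  0.76  -0.   ] 0.0 -> [0.345  0.2099 0.34  ] 60.01 rows>= 3.1
[-0.831  0.826 -0.   ] 0.0 -> [0.39 0.04 0.34] 60.01 rows>= 3.5
[-0.899  0.87   0.267] 0.0 -> [ 0.4356 -0.142   0.2999] 60.01 rows>= 3.8
[-0.  -0.   0.6] 0.0 -> [ 0.4356 -0.142   0.2099] 60.01 rows>= 1.8
[-0.    -0.     0.466] 0.0 -> [ 0.4356 -0.142   0.14  ] 60.01 rows>= 1.4
```

Call:
carry_out(motion="-0.03 -0.01 -0.1 0.03; -0.08 -0.02 -0.25 0.07; -0.14 -0.04 -0.4 0.11; -0.2 -0.06 -0.55 0.15; -0.26 -0.08 -0.7 0.19; -0.306 -0.097 -0.8 0.227; -0.306 -0.097 -0.8 0.227; -0.306 -0.097 -0.8 0.227", grip=1)

```text
time: 0.9
tool_pos: [0.2601, 0.4703, 0.3388]
ee_rot: [-3.141, 0.0, 2.011]
wrist_force: [0.0, 0.8, -0.2]
width: 0.0938
finger_force: 0.0
```

Call:
carry_out(motion="-0.08 0 0 0.04; -0.2 -0.01 0 0.085; -0.33 -0.02 0 0.13; -0.46 -0.03 0 0.175; -0.59 -0.05 0 0.22; -0.7 -0.06 0 0.265; -0.777 -0.069 0 0.306; -0.777 -0.069 0 0.306")

```text
time: 1.7
tool_pos: [0.2999, 0.3594, 0.3379]
ee_rot: [-3.141, 0.003, 1.048]
wrist_force: [-0.3, 0.5, 0.2]
width: 0.094
finger_force: 0.0
```

Call:
carry_out(motion="-0.06 0.06 0 0; -0.18 0.19 0 0; -0.32 0.34 0 0; -0.46 0.49 0 0; -0.6 0.64 0 0; -0.69 0.73 0 0; -0.717 0.76 0 0; -0.717 0.76 0 0")

```text
time: 2.5
tool_pos: [0.3452, 0.2099, 0.3391]
ee_rot: [-3.141, 0.0, 1.048]
wrist_force: [0.1, 0.5, -0.3]
width: 0.094
finger_force: 0.0
```

Call:
carry_out(motion="-0.08 0.08 0 0; -0.22 0.22 0 0; -0.38 0.38 0 0; -0.54 0.54 0 0; -0.68 0.68 0 0; -0.79 0.78 0 0; -0.831 0.826 0 0; -0.831 0.826 0 0")

```text
time: 3.3
tool_pos: [0.3905, 0.0405, 0.3391]
ee_rot: [-3.141, -0.0, 1.047]
wrist_force: [-0.8, 0.6, 0.1]
width: 0.094
finger_force: 0.0
```

Call:
carry_out(motion="-0.08 0.08 0 0; -0.22 0.22 0 0; -0.38 0.38 0.05 0; -0.56 0.56 0.1 0; -0.73 0.71 0.16 0; -0.85 0.82 0.22 0; -0.899 0.87 0.267 0; -0.899 0.87 0.267 0")

```text
time: 4.1
tool_pos: [0.4358, -0.1411, 0.2978]
ee_rot: [-3.138, -0.0, 1.048]
wrist_force: [0.6, 0.1, -0.3]
width: 0.0939
finger_force: 0.0
```

Run:
```python
from bench import snapshot
import cv2,numpy as np
a=snapshot('top')['image'];b=snapshot('side')['image']
i=np.vstack([a[100:300,130:430],]);j=b[60:260,150:450]
cv2.imwrite('pics/c2.png',cv2.resize(np.hstack([i,j])[:,:,::-1],(800,267),interpolation=cv2.INTER_CUBIC))
```

```text
(no output)
```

View pics/c2.png

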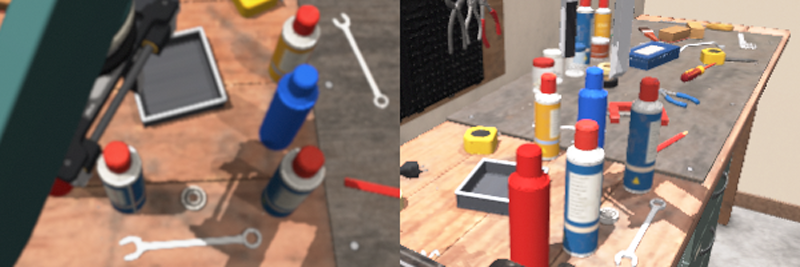

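Run:
```python
from h import *
y=np.array([np.sin(1.048),-np.cos(1.048),0]); c=np.array([.4358,-.1411,.284])
for n,o in(('top0',(130,100)),('side0',(150,60))):
    s=load(n); f=800/600
    print(n,((proj(s,[c+.047*y,c-.047*y,c, [.4356,-.142,.208]])-o)*f+(400 if n[0]=='s' else 0,0)).round(0).tolist())
plan([.4356,-.142,.30],np.radians(60.01),[(.4356,-.142,.21,60.01),(.4356,-.142,.14,60.01)])
```

```text
top0 [[131.0, 92.0], [85.0, 170.0], [109.0, 130.0], [116.0, 154.0]]
side0 [[570.0, 58.0], [614.0, 78.0], [591.0, 68.0], [588.0, 123.0]]
[0.  0.  0.6] -0.0 -> [ 0.4356 -0.142   0.21  ] 60.01 rows>= 1.8
[0.    0.    0.467] -0.0 -> [ 0.4356 -0.142   0.14  ] 60.01 rows>= 1.4
```

The crop shows the fingers straddling can L's cap in both views, at the projected positions: top (131,92) and (85,170), side (570,58) and (614,78). I'll descend.

Call:
carry_out(motion="0 0 0.05 0; 0 0 0.15 0; 0 0 0.3 0; 0 0 0.45 0; 0 0 0.6 0; 0 0 0.75 0; 0 0 0.85 0; 0 0 0.9 0")

```text
time: 5.0
tool_pos: [0.4351, -0.1403, 0.163]
ee_rot: [-3.14, -0.0, 1.049]
wrist_force: [-0.3, -0.4, 0.0]
width: 0.0938
finger_force: 0.0
```

Call:
carry_out(motion="0 0 0.05 0; 0 0 0.1 0; 0 0 0.14 0; 0 0 0.166 0; 0 0 0.166 0; 0 0 0.166 0; 0 0 0.166 0; 0 0 0.166 0")

```text
time: 5.8
tool_pos: [0.436, -0.1419, 0.1399]
ee_rot: [3.141, -0.0, 1.047]
wrist_force: [0.3, -0.5, -0.6]
width: 0.0943
finger_force: 0.0
```

Call:
carry_out(motion="0 0 0 0; 0 0 0 0; 0 0 0 0; 0 0 0 0; 0 0 0 0; 0 0 0 0; 0 0 0 0; 0 0 0 0", grip=-1)

```text
time: 6.6
tool_pos: [0.436, -0.1419, 0.1396]
ee_rot: [3.141, -0.0, 1.047]
wrist_force: [1.6, -1.2, -0.6]
width: 0.0523
finger_force: 30.0
```

Gripped (52 mm). Lift 75 mm and weigh it.

Call:
carry_out(motion="0 0 -0.03 0; 0 0 -0.08 0; 0 0 -0.16 0; 0 0 -0.25 0; 0 0 -0.34 0; 0 0 -0.43 0; 0 0 -0.48 0; 0 0 -0.5 0")

```text
time: 7.4
tool_pos: [0.4364, -0.142, 0.2161]
ee_rot: [3.139, -0.0, 1.047]
wrist_force: [0.0, -0.6, -4.7]
width: 0.0527
finger_force: 30.0
```

Call:
carry_out(motion="0 0 0 0; 0 0 0 0; 0 0 0 0; 0 0 0 0; 0 0 0 0; 0 0 0 0; 0 0 0 0; 0 0 0 0")

```text
time: 8.2
tool_pos: [0.4358, -0.1417, 0.2145]
ee_rot: [-3.142, -0.0, 1.047]
wrist_force: [0.2, 0.2, -4.4]
width: 0.0525
finger_force: 30.0
```

The reading is 4.4–4.7 N at rest, so L is the full can (about 0.48 kg, against 1 N for the spent one). Next is the tray.

```bash
python3 -c "
from h import *
plan([.4356,-.142,.2151],np.radians(60.01),[(.53,-.1805,.2151,60.01),(.623,-.219,.2151,60.01),(.623,-.219,.16,60.01),(.623,-.219,.1465,60.01)])"
```

```text
[0.092 0.673 0.   ] -0.0 -> [ 0.5299 -0.1805  0.2151] 60.01 rows>= 2.0
[0.088 0.666 0.   ] -0.0 -> [ 0.6231 -0.219   0.2151] 60.01 rows>= 2.0
[-0.    -0.     0.367] -0.0 -> [ 0.6231 -0.219   0.1601] 60.01 rows>= 1.1
[-0.   -0.    0.09] -0.0 -> [ 0.6231 -0.219   0.1466] 60.01 rows>= 0.3
```

Call:
carry_out(motion="0.005 0.03 0 0; 0.015 0.1 0 0; 0.03 0.2 0 0; 0.045 0.32 0 0; 0.06 0.44 0 0; 0.075 0.56 0 0; 0.088 0.64 0 0; 0.092 0.673 0 0")

```text
time: 9.0
tool_pos: [0.5313, -0.1807, 0.2138]
ee_rot: [-3.141, -0.0, 1.047]
wrist_force: [0.2, 0.4, -5.3]
width: 0.0527
finger_force: 30.0
```

Call:
carry_out(motion="0.005 0.05 0 0; 0.02 0.14 0 0; 0.035 0.26 0 0; 0.05 0.38 0 0; 0.065 0.5 0 0; 0.08 0.6 0 0; 0.088 0.65 0 0; 0.088 0.666 0 0")

```text
time: 9.8
tool_pos: [0.6235, -0.2188, 0.2141]
ee_rot: [-3.141, -0.0, 1.047]
wrist_force: [-0.2, -0.2, -5.1]
width: 0.0525
finger_force: 30.0
```

Call:
carry_out(motion="0 0 0 0; 0 0 0 0; 0 0 0.05 0; 0 0 0.12 0; 0 0 0.2 0; 0 0 0.28 0; 0 0 0.34 0; 0 0 0.367 0")

```text
time: 10.6
tool_pos: [0.6224, -0.2184, 0.157]
ee_rot: [-3.138, 0.0, 1.047]
wrist_force: [-0.6, 0.1, -4.1]
width: 0.0527
finger_force: 30.0
```

Run:
```python
from bench import snapshot
import cv2,numpy as np
a=snapshot('top')['image'];b=snapshot('side')['image']
i=a[60:260,150:400];j=b[60:260,150:400]
cv2.imwrite('pics/c3.png',cv2.resize(np.hstack([i,j])[:,:,::-1],(800,320),interpolation=cv2.INTER_CUBIC))
```

```text
(no output)
```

View pics/c3.png

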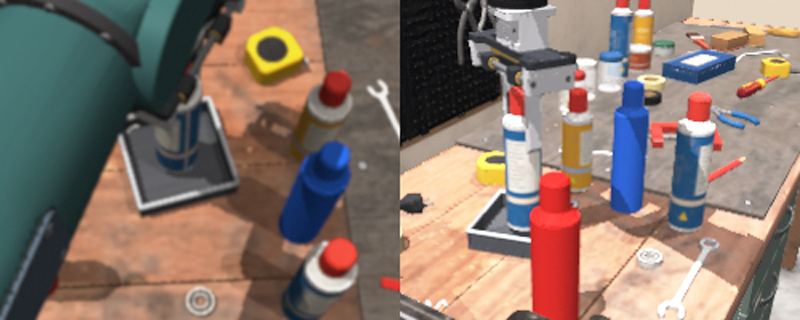

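The picture shows the can hanging upright inside the tray walls, with its base at about (178,165) in the top view. I'll lower it gently.

Call:
carry_out(motion="0 0 0 0; 0 0 0.02 0; 0 0 0.04 0; 0 0 0.06 0; 0 0 0.08 0; 0 0 0.09 0; 0 0 0.09 0; 0 0 0.09 0")

```text
time: 11.5
tool_pos: [0.6233, -0.2187, 0.146]
ee_rot: [-3.142, -0.0, 1.047]
wrist_force: [0.2, 0.2, -4.6]
width: 0.0529
finger_force: 30.0
```

Still bearing the weight; go 1–2 mm further.

Call:
carry_out(motion="0 0 0.003 0; 0 0 0.006 0; 0 0 0.009 0; 0 0 0.012 0; 0 0 0.012 0; 0 0 0.012 0; 0 0 0.012 0; 0 0 0.012 0")

```text
time: 12.3
tool_pos: [0.6233, -0.2188, 0.1446]
ee_rot: [3.141, -0.0, 1.047]
wrist_force: [-0.6, -0.1, -0.7]
width: 0.0529
finger_force: 30.0
```

The weight is now carried by the tray. I'll release and retreat straight up.

Call:
carry_out(motion="0 0 0 0; 0 0 0 0; 0 0 0 0; 0 0 0 0; 0 0 0 0; 0 0 0 0; 0 0 0 0; 0 0 0 0", grip=1)

```text
time: 13.1
tool_pos: [0.6232, -0.2187, 0.1441]
ee_rot: [-3.142, -0.0, 1.047]
wrist_force: [-1.0, -0.1, 0.9]
width: 0.0939
finger_force: 0.0
```

Call:
carry_out(motion="0 0 -0.05 0; 0 0 -0.15 0; 0 0 -0.3 0; 0 0 -0.45 0; 0 0 -0.6 0; 0 0 -0.75 0; 0 0 -0.85 0; 0 0 -0.9 0")

```text
time: 13.9
tool_pos: [0.6239, -0.219, 0.2833]
ee_rot: [3.136, -0.001, 1.047]
wrist_force: [0.5, 0.1, 0.1]
width: 0.0941
finger_force: 0.0
```

Run:
```python
from bench import snapshot
import cv2,numpy as np
a=snapshot('top')['image'];b=snapshot('side')['image']
i=a[60:260,150:400];j=b[60:260,150:400]
cv2.imwrite('pics/c4.png',cv2.resize(np.hstack([i,j])[:,:,::-1],(800,320),interpolation=cv2.INTER_CUBIC))
```

```text
(no output)
```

View pics/c4.png

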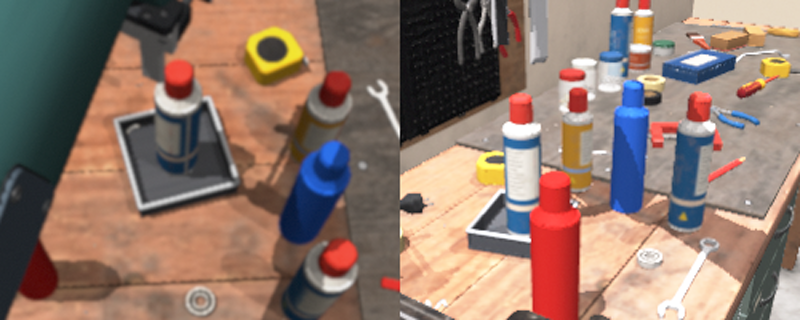

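The full can stands upright in the tray (top view base at about (178,165), cap at (180,72)), with the gripper clear above it. The other can stands untouched at its place (base at about (305,300)).

```bash
python3 -c "
from bench import robot
print(robot.close_job())"
```

```text
the job is handed in; nothing more can be done
None
```

I stood the full can (about 4.6 N when lifted) upright in the tray, left the spent can untouched on the bench without lifting it, and handed in the job at about 14 s; the hand-in returned no verdict.

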